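# Close the chilled tomato well on the egg counter

## Task

Close the chilled well: lay the steel lid on the bare metal strip along the near side of the well's top, handle crosswise, then keep it down on the top and slide it away from you, gently, until it drops into its recess and sits flat and fully home. Do not lower it onto the opening from above. Once the lid is home, press the blue chill button fully down and let go, leaving the other goods on the counter where they are.

Things in the scene. Friction and masses are not known exactly. Their poses are not given: they have to be found in the camera images.
- tub: Fixed white chilled well with a flat metal top, 300 (x) by 240 (y) by 90 mm high. Origin: centre of the underside; x points away from the robot (turned up to 0.25 rad), y to its left, z up. The lid's recess in the top is square to the tub, centred on y = 0, but in x anywhere within 15 mm of the middle (see tub_mid). Pressing or ramming the lid on it with over 25 N damages it
- tub_land (a point): Middle of the place to lay the lid down: on the tub's top surface, tub x = -85 mm, y = 0, z = 90 mm. Lying here the lid is on the near metal strip (x -150 to -85 mm) and on the dark pan frame, which goes on flush, without a step, to the recess; its far edge already reaches over the opening
- tub_mid (a point): Tub's x = 0, y = 0, at top height 90 mm. The dark pan frame with the recess is clamped anywhere up to 15 mm from here along the tub's x, different each time and told by no reading: feel or see it. It does not give way. Recess: 125 (x) by 136 mm (y), 6 mm deep, a ledge about 12 mm wide round its floor carries the lid; inside it an open pan of cherry tomatoes, lower down
- lid: Loose flat steel lid, 120 (x) by 130 (y) by 7 mm, 0.25 to 0.5 kg. Origin: centre of the underside, z up; 90 mm above the tub's origin when lying on the tub's top, 84 mm when home. Its x must run along the tub's x, either way round. Black bridge handle: a bar along y, 78 mm long, 18 mm wide (x), 28 to 46 mm above the origin, on two posts at y = +-34 mm. Starts on the counter beside the tub
- lid_grip (a point): Middle of the lid's handle bar, 37 mm above the lid's origin
- chill (a joint): Blue round spring push button (28 mm across) on the tub's top at the tub's x = 10 mm, y = -97 mm: 0 = up, 0.006 m = fully down (about 5 N); springs back up
- chill_top (a point): Centre of the chill button's top face; it is pressed straight down
- can: Bystander: loose yellow-labelled can, 52 mm across, 75 mm high, at the middle of the counter. Origin: centre of its underside
- jar: Bystander: loose jar with green cap, 64 mm across, 100 mm high, near the far edge. Origin: centre of its underside
- card: Bystander: loose small blank black price card in a foot, 90 mm wide and about 70 mm high. Origin: centre of its underside
Not all that is in view belongs to the job. There is more than one size of the lid; the job needs the middle-sized.

How it is judged:
By the outcome, as a careful person would: the job done as asked, in the order asked, and still so for the second after the job is handed in, with the robot touching nothing.
It also fails if it takes over 72 s, if anything falls off the work surface, if the arm or the gripper's body presses on something with over 40 N, if the wrist force passes 120 N, or if a joint passes its speed limit or range.

## Robot

A 6-joint arm with a two-finger parallel gripper is mounted at the origin on the work surface. World frame = base frame: x ahead of the robot, y to its left, z up, the work surface at z = 0. Lengths are in m, angles in degrees, forces in N, time in s.
With the tool pointing down it reaches from about 0.4 to 0.825 m from the base axis. Payload 7 kg.
Tool frame: the origin (TCP) lies on the centre line of the jaws, within the pads' length; the fingertips stand r.nose_length ahead of it and the grasp point (between the pads) lies 2 mm behind it (r.nose_length is the distance from the TCP to the fingertips, in m); z points along the fingers, y is the direction in which the jaws open and shut (so a half turn about z gives the same grasp; the last joint's range is limited). The gripper opens to 88 mm and grips with 3 to 60 N. Pads are 19 mm wide; open, the fingers measure 130 mm over their backs; the gripper's body (78 mm by 193 mm) begins 47 mm behind the grasp point.
Start: joints at [-49.211, 20.546, 0.682, 0, -70.136, -16.507], TCP at [0.278, -0.615, 0.244] pointing down, gripper open.
Joint ranges: [-176.03, 176.03], [-82.01, 121.73], [-58.28, 71.71], [-173.87, 95.51], [-174.79, -0.11], [-173.66, 173.66]. Speed limits (degrees/s): [136.94, 136.94, 172.46, 180, 180, 180].

## Interface

Orientations are given as [roll, pitch, yaw] about the fixed x, y, z axes, in that order (R = Rz(yaw) Ry(pitch) Rx(roll)).
In Python, from plant import r gives the robot as it stands.
- The arm moves only by the tool apply_moves, never from a script. Its argument "targets" is a list of rows, each a list of 3 entries, a list of its own where there are three numbers: the shift along the tool's x, y, z scaled (see below), then the turn, a rotation vector about the tool's x, y, z scaled (see below), then the finger opening in mm, from 0 to 87.6. A call has 1 to 5 rows; each row shifts and turns the pose as measured when the row begins, along the tool's axes as they then stand; what a row does not reach is not made up. The controller multiplies each number of a shift by 0.04 m and each number of a turn by 8 degrees. A row lasts 1/10 s, in which the tool goes at most 50 mm and 8.59 degrees, less where a joint would pass 70% of its speed; a pose out of reach is approached as far as the arm can. A call with a number of a shift or a turn outside -1 to 1 is refused whole. A call with a gripper value outside its range is refused whole. The fingers move at their own pace and stop on an object; "squeeze" is the grip in N (left out, the last holds). Time passes only in rows, so rows that do not move let the fingers close. It gives the time, the measured TCP pose, the force and the opening at its end, in the units of the state.
- r.get_state(): the state, without advancing time (a new reading comes with each control period).
- r.capture(name): name is "scene" or "top" or "wrist"; returns a dict with "img" (384x512x3 uint8, blue, green, red), "z_map" (384x512 float32, m along the optical axis (not along the pixel's ray), 0 where there is no reading), "fx", "fy", "cx", "cy" (pixels), "camera_from_world" (4x4, takes a point from world to camera coordinates); the wrist camera has in their place "mount" (4x4, takes a point from camera to tool coordinates, whose origin is the TCP and whose axes are the flange's). Camera axes: x right, y up, looking along -z (the intrinsics and any distortion apply to the point x, -y, -z); pixel columns grow to the right and rows downward; lengths in m; the calibration is good to about 2 mm. A picture is of the moment at which its call begins: read the wrist's pose just before it.
- r.close_job(): hands the job in, once; it reports no verdict.
The state is a dict: "time_s": time; "joints": joint angles; "qd": joint speeds; "joint_torque": joint torques, N m; "tcp_pos": TCP position; "eef_rot": TCP orientation; "contact_force": force on the tool from outside, world axes, zero at the start; "moment": the same for the moment, N m; "gripper_width": finger opening in m.
Only numpy, scipy, OpenCV 4.12 (cv2) and the standard library are available. Lean on these libraries where they do the work, as an engineer would, in place of code of your own. Each camera call takes 0.05 s, during which the arm holds its last target.

## Working session

There is one attempt and no reset: what is moved stays moved. The work goes in short steps, Python scripts to look and compute and a tool call to move; the robot and the scene stay as the last step left them, time stands still between calls to the robot, and variables do not carry over. Pictures are saved under pics/ and viewed, and the job is handed in when it is done.

Besides the shell and the picture viewer there is one more tool, called after ">>>" as a command line: name --argument value ..., lists and objects as JSON in quotes. apply_moves: Moves the arm, as the interface text tells. Its arguments: {"type":"object","properties":{"targets":{"type":"array","items":{"type":"array"}},"squeeze":{"type":"number"}},"required":["targets"]}

```bash
ls; mkdir -p pics
python3 - <<'E'
from plant import r
import cv2,numpy as np
print(r.get_state(), r.nose_length)
for n in ("scene","top","wrist"):
    c=r.capture(n); cv2.imwrite(f"pics/{n}0.png",c["img"]); np.savez(f"{n}0.npz",**c)
    print(n,[ (k,np.round(v,4)) for k,v in c.items() if k not in("img","z_map")])
print(r.get_state()["time_s"])
E
```

```text
pics
{'time_s': 0.0, 'joints': array([-4.92120825e+01,  2.05930120e+01,  6.34092180e-01, -2.27548005e-02,
       -7.01365260e+01, -1.65054819e+01]), 'qd': array([-0.01485055,  0.07526187,  0.06915038, -0.00549047,  0.01335875,
       -0.03324809]), 'joint_torque': array([ 8.46180901e-04, -5.82716203e+01,  2.93065381e+01,  6.99698389e+00,
        6.93502690e-03, -1.27570288e-04]), 'tcp_pos': array([ 0.27736547, -0.61486551,  0.24259901]), 'eef_rot': array([ 1.79902409e+02, -6.61048674e-03, -1.55725308e+02]), 'contact_force': array([ 0.06062976, -0.79542316,  0.23480399]), 'moment': array([-0.00614682,  0.00509283,  0.04974525]), 'gripper_width': 0.08767734009358324} 0.017
scene [('fx', np.float64(366.5619)), ('fy', np.float64(366.5619)), ('cx', np.float64(256.3985)), ('cy', np.float64(192.5321)), ('camera_from_world', array([[ 0.7677,  0.6404, -0.0233, -0.2684],
       [-0.3846,  0.4895,  0.7826,  0.1608],
       [ 0.5126, -0.5918,  0.6221, -1.4052],
       [ 0.    ,  0.    ,  0.    ,  1.    ]]))]
top [('fx', np.float64(385.4568)), ('fy', np.float64(385.4568)), ('cx', np.float64(259.7149)), ('cy', np.float64(192.1157)), ('camera_from_world', array([[-0.015 , -0.9998,  0.0136, -0.1491],
       [ 0.9905, -0.013 ,  0.1368, -0.4856],
       [-0.1366,  0.0155,  0.9905, -0.9544],
       [ 0.    ,  0.    ,  0.    ,  1.    ]]))]
wrist [('fx', np.float64(298.9901)), ('fy', np.float64(298.9901)), ('cx', np.float64(253.1395)), ('cy', np.float64(192.2422)), ('mount', array([[ 2.000e-04,  9.543e-01,  2.988e-01,  8.080e-02],
       [ 1.000e+00, -5.000e-04,  1.200e-03, -9.000e-04],
       [ 1.300e-03,  2.988e-01, -9.543e-01, -1.395e-01],
       [ 0.000e+00,  0.000e+00,  0.000e+00,  1.000e+00]]))]
0.15
```

View pics/scene0.png

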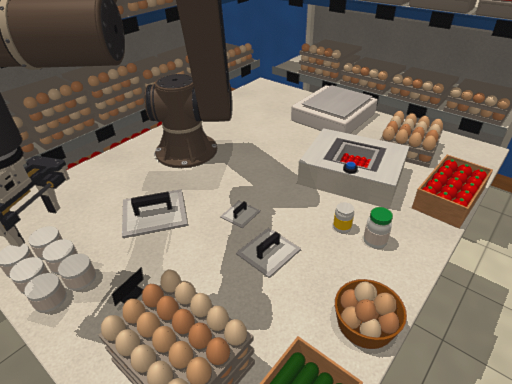

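View pics/top0.png

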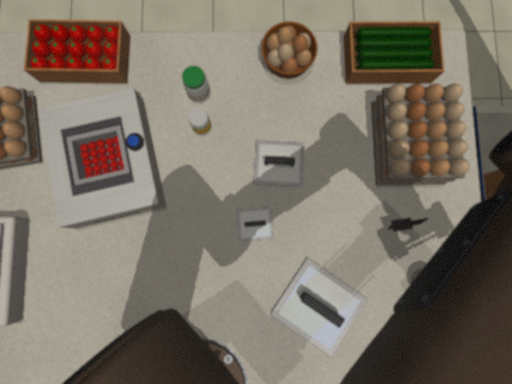

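View pics/wrist0.png

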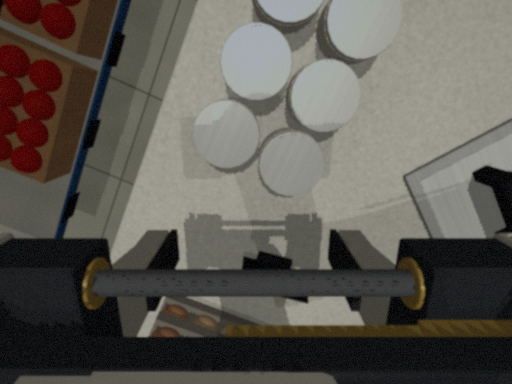

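The scene and top views show three loose lids with black handles:

| Lid | Top pixel | Scene pixel |
|---|---|---|
| Large | (320,305) | (153,212) |
| Small | (254,224) | (240,212) |
| Middle | (279,162) | (268,250) |

The open tub is at top (100,157) and scene (355,165), with the blue button at top (135,141). A second, closed white tub is at the left edge of the top view. The can is at (200,121), the jar at (195,80) and the card at (405,224). My choice is the lid at top (279,162), which I'll check by measuring its size.

```bash
cat > h.py <<'E'
import numpy as np,cv2
from scipy.spatial.transform import Rotation as Ro
def load(n): 
    d=np.load(n+".npz"); return {k:d[k] for k in d.files}
def wcw(c): return np.linalg.inv(c["camera_from_world"])
def wristT(c,st):
    T=np.eye(4);T[:3,:3]=Ro.from_euler("xyz",st["eef_rot"],degrees=True).as_matrix();T[:3,3]=st["tcp_pos"]
    return T@c["mount"]
def ray(c,T,u,v):
    d=np.array([(u-c["cx"])/c["fx"],-(v-c["cy"])/c["fy"],-1.0]); return T[:3,3],T[:3,:3]@d
def onz(c,T,u,v,z):
    o,d=ray(c,T,u,v); return o+d*(z-o[2])/d[2]
def dep(c,T,u,v):
    o,d=ray(c,T,u,v); return o+d*float(c["z_map"][int(round(v)),int(round(u))])
def tri(o1,d1,o2,d2):
    A=np.stack([d1,-d2],1); s=np.linalg.lstsq(A,o2-o1,rcond=None)[0]
    a=o1+d1*s[0]; b=o2+d2*s[1]; return (a+b)/2,np.linalg.norm(a-b)
def proj(c,T,p):
    q=np.linalg.inv(T)@np.r_[p,1]; return c["cx"]-c["fx"]*q[0]/q[2], c["cy"]+c["fy"]*q[1]/q[2]
E
python3 - <<'E'
from h import *
np.set_printoptions(precision=4,suppress=True)
for n in("top","scene"):
    c=load(n+"0");T=wcw(c)
    print(n,T[:3,3])
    pts={"top":dict(mid=(279,161),small=(254,224),large=(320,305),can=(200,113),jar=(194,75),button=(135,141),land=(64,205),stripR=(130,110),card=(405,224)),
     "scene":dict(mid=(268,245),small=(240,210),large=(153,203),button=(350,168),can=(344,208),jar=(381,214),card=(128,288))}[n]
    for k,(u,v) in pts.items(): print(k,dep(c,T,u,v))
c=load("top0");s=load("scene0")
cv2.imwrite("pics/cropA.png",cv2.resize(c["img"][120:260,215:315],None,fx=4,fy=4))
cv2.imwrite("pics/cropB.png",cv2.resize(c["img"][80:235,30:170],None,fx=4,fy=4))
# segment lids by height in the top view
T=wcw(c)
vv,uu=np.mgrid[0:384,0:512]
P=np.stack([(uu-c["cx"])/c["fx"],-(vv-c["cy"])/c["fy"],-np.ones_like(uu)],-1)*c["z_map"][...,None]
W=P@T[:3,:3].T+T[:3,3]
np.save("W.npy",W)
m=((W[...,2]>0.004)&(W[...,2]<0.06)&(c["z_map"]>0)).astype(np.uint8)
n,l,st,ce=cv2.connectedComponentsWithStats(m)
for i in range(1,n):
    if st[i,4]>300:
        p=W[l==i]; q=p[:,:2].astype(np.float32)
        print(ce[i],st[i,4],cv2.minAreaRect(q),np.percentile(p[:,2],[5,50,98]))
E
```

```text
top [ 0.3484 -0.1406  1.0138]
mid [ 0.562  -0.2065  0.0449]
small [ 0.4022 -0.1402  0.0311]
large [ 0.2047 -0.2955  0.0658]
can [ 0.6819 -0.0073  0.0735]
jar [0.7715 0.0046 0.0992]
button [0.6004 0.1424 0.1112]
land [0.4509 0.3142 0.0886]
stripR [0.6856 0.1637 0.0899]
card [ 0.3959 -0.5202  0.0467]
scene [ 0.9881 -0.7385  0.742 ]
mid [ 0.5745 -0.221   0.0404]
small [ 0.4134 -0.1515  0.0261]
large [ 0.2093 -0.3077  0.0502]
button [0.6099 0.1323 0.1059]
can [ 0.6714 -0.0053  0.0732]
jar [0.7707 0.0028 0.1004]
card [ 0.4008 -0.5316  0.037 ]
[288.4157  52.0409] 1150 ((0.8643560409545898, -0.23843084275722504), (0.14728322625160217, 0.14597715437412262), 18.6600399017334) [0.0076 0.0507 0.0598]
[92.6626 46.8966] 406 ((0.8707114458084106, 0.28148069977760315), (0.12787272036075592, 0.0911896601319313), 4.409310817718506) [0.0047 0.0531 0.0598]
[91.9916 70.5633] 1184 ((0.8150317072868347, 0.30388885736465454), (0.12571483850479126, 0.2884485721588135), 25.2313289642334) [0.0069 0.0335 0.0589]
[381.11    72.5811] 1036 ((0.8056236505508423, -0.48691391944885254), (0.27705129981040955, 0.12228
[... 747 characters left out ...]
735781669617, 0.12164169549942017), 86.57528686523438) [0.0049 0.0077 0.0474]
[254.4177 224.2088] 905 ((0.4016903340816498, -0.14137741923332214), (0.087883859872818, 0.09092282503843307), 4.341495990753174) [0.0042 0.0062 0.0341]
[ 18.7263 270.6202] 1348 ((0.29849526286125183, 0.4447301924228668), (0.2589021325111389, 0.010899608954787254), 0.33970147371292114) [0.0094 0.0344 0.0587]
[318.2009 306.9091] 4600 ((0.19208712875843048, -0.3018026649951935), (0.19136567413806915, 0.17436538636684418), 53.90855026245117) [0.0076 0.0106 0.0147]
[227.304  360.9666] 569 ((0.07060471177101135, -0.06867612898349762), (0.14009904861450195, 0.031007329002022743), 40.45433807373047) [0.0088 0.0138 0.024 ]
```

```bash
sleep 1
```

```text
(no output)
```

View crops.

View pics/cropA.png

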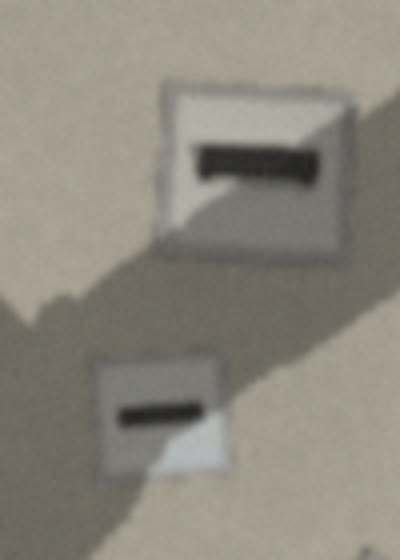

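View pics/cropB.png

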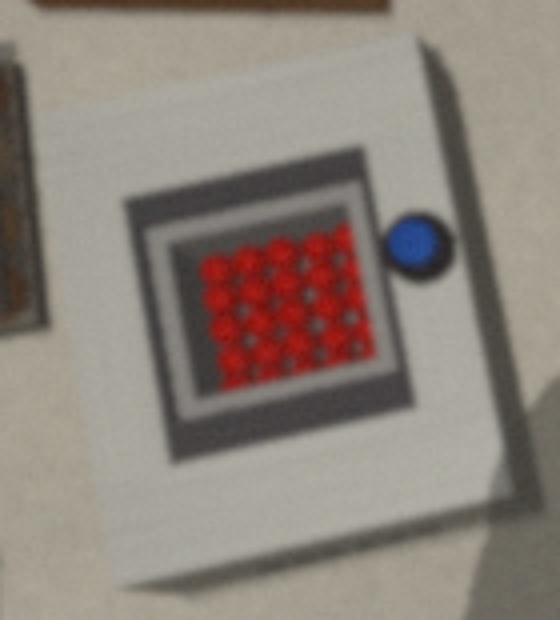

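Run:
```python
from h import *
np.set_printoptions(precision=4,suppress=True)
W=np.load("W.npy");c=load("top0");s=load("scene0");T=wcw(c);Ts=wcw(s)
# tub top plane by height
z=W[...,2]; ok=c["z_map"]>0
m=((z>0.080)&(z<0.098)&ok); m[:, :35]=0; m[:80]=0; m[240:]=0; m[:,175:]=0
n,l,st,ce=cv2.connectedComponentsWithStats(m.astype(np.uint8))
i=1+np.argmax(st[1:,4]); p=W[l==i]; print("tub",st[i],cv2.minAreaRect(p[:,:2].astype(np.float32)),np.percentile(p[:,2],[5,50,95]))
# lid handle dark in top & scene
def handle(c,T,box):
    u0,v0,u1,v1=box; g=c["img"][v0:v1,u0:u1].max(2)
    m=(g<50).astype(np.uint8); n,l,st,ce=cv2.connectedComponentsWithStats(m); i=1+np.argmax(st[1:,4])
    q=np.argwhere(l==i)[:,::-1].astype(np.float32)+[u0,v0]; q=q.astype(np.float32)
    return q
q=handle(c,T,(255,143,305,185)); print(cv2.minAreaRect(q),len(q))
P=np.array([onz(c,T,u,v,0.046) for u,v in q])[:,:2].astype(np.float32)
print("top handle",cv2.minAreaRect(P))
q=handle(s,Ts,(250,225,292,262)); print("scene handle px",q.min(0),q.max(0),len(q))
# button by colour
for cc,TT,n in((c,T,"top"),(s,Ts,"scene")):
    hsv=cv2.cvtColor(cc["img"],cv2.COLOR_BGR2HSV); b=cv2.inRange(hsv,(100,150,60),(130,255,255))
    box=(120,125,150,160) if n=="top" else (338,160,362,178)
    mm=np.zeros_like(b); mm[box[1]:box[3],box[0]:box[2]]=b[box[1]:box[3],box[0]:box[2]]
    v,u=np.nonzero(mm); print(n,"button",u.mean(),v.mean(),len(u),onz(cc,TT,u.mean(),v.mean(),0.105),np.median(np.array([dep(cc,TT,a,b_) for a,b_ in zip(u,v)]),0))
```

```text
tub [   38    88   121   140 10033] ((0.5716872811317444, 0.2415345460176468), (0.30304983258247375, 0.24196647107601166), 12.916464805603027) [0.0845 0.0903 0.0932]
((286.94512939453125, 160.993896484375), (12.478763580322266, 5.300714015960693), 6.340191841125488) 59
top handle ((0.5615078806877136, -0.2268185019493103), (0.03194408118724823, 0.01390068233013153), 82.83982849121094)
scene handle px [257. 233.] [279. 258.] 237
top button 132.84848484848484 140.23232323232324 99 [0.6041 0.1496 0.105 ] [0.6024 0.1469 0.1122]
scene button 350.25454545454545 165.25454545454545 55 [0.6029 0.1471 0.105 ] [0.6066 0.1402 0.1107]
```

Crop A (left: middle lid, right-below: small lid) confirms the choice. The middle lid measures 132×122 mm by depth with its bar top near 46 mm. The large one is about 190×174 mm and the small about 90 mm. Crop B shows the tub: centre (0.572, 0.2415), yaw about 12.9°, top at 90 mm, with the dark frame and recess shifted slightly. Next I move above the lid.

```bash
cat > plan.py <<'E'
import sys
from h import *
def plan(st,pos,yaw,n=40,rmax=0.95,turn=True):
    R=Ro.from_euler("xyz",st["eef_rot"],degrees=True); p=np.array(st["tcp_pos"]); Rt=Ro.from_euler("xyz",[180,0,yaw],degrees=True)
    pos=np.array(pos); print("t",round(st["time_s"],2),"p",p.round(4),"rot",np.round(st["eef_rot"],2),"F",np.round(st["contact_force"],1),"w",round(st["gripper_width"],4))
    for i in range(n):
        d=R.inv().apply(pos-p)/0.04; w=np.degrees((R.inv()*Rt).as_rotvec())/8
        if np.abs(d).max()<0.02 and np.abs(w).max()<0.03: break
        d=d*min(1,rmax/np.abs(d).max(),1.2/np.linalg.norm(d)) ; w=w*min(1,rmax/np.abs(w).max())
        d=d.round(2);w=w.round(2); print(d.tolist(),w.tolist())
        p=p+R.apply(d*0.04); R=R*Ro.from_rotvec(np.radians(w*8))
if __name__=="__main__":
    from plant import r
    a=[float(x) for x in sys.argv[1:]]
    plan(r.get_state(),a[:3],a[3])
E
python3 plan.py 0.563 -0.209 0.22 -93.4
```

```text
t 0.15 p [ 0.2774 -0.615   0.2428] rot [ 1.7992e+02 -1.0000e-02 -1.5572e+02] F [ 0.4 -0.2 -0.2] w 0.0872
[-0.95, 0.56, 0.05] [0.0, 0.0, -0.95]
[-0.95, 0.4, 0.05] [0.0, 0.0, -0.95]
[-0.95, 0.26, 0.05] [0.0, 0.0, -0.95]
[-0.95, 0.13, 0.04] [0.0, 0.0, -0.95]
[-0.95, 0.0, 0.04] [0.0, 0.0, -0.95]
[-0.95, -0.12, 0.05] [0.0, 0.0, -0.95]
[-0.95, -0.25, 0.05] [0.0, 0.0, -0.95]
[-0.95, -0.4, 0.05] [0.01, 0.01, -0.95]
[-0.95, -0.55, 0.05] [-0.0, -0.0, -0.19]
[-0.95, -0.59, 0.05] [-0.0, -0.0, -0.0]
[-0.95, -0.58, 0.05] [-0.0, -0.0, -0.0]
[-0.92, -0.57, 0.04] [-0.0, -0.0, -0.0]
```

>>> apply_moves --targets '[[[-0.95,0.55,0],[0,0,-0.95],87],[[-0.95,0.4,0],[0,0,-0.95],87],[[-0.95,0.25,0],[0,0,-0.95],87],[[-0.95,0.1,0],[0,0,-0.95],87],[[-0.95,0,0],[0,0,-0.95],87]]'

```text
time_s: 0.65
tcp_pos: [0.3936, -0.4493, 0.2396]
eef_rot: [179.7, 0.1, -116.9]
contact_force: [1.1, -0.0, -0.5]
gripper_width: 0.0871
```

```bash
python3 plan.py 0.563 -0.209 0.22 -93.4
```

```text
t 0.65 p [ 0.3936 -0.4493  0.2396] rot [ 1.7967e+02  9.0000e-02 -1.1688e+02] F [ 1.1 -0.  -0.5] w 0.0871
[-0.95, -0.14, 0.06] [0.01, 0.01, -0.95]
[-0.95, -0.27, 0.07] [0.01, 0.0, -0.95]
[-0.95, -0.41, 0.07] [0.02, 0.01, -0.95]
[-0.95, -0.57, 0.07] [-0.0, 0.0, -0.08]
[-0.95, -0.59, 0.08] [-0.0, 0.0, -0.0]
[-0.95, -0.59, 0.07] [-0.0, 0.0, -0.0]
[-0.87, -0.54, 0.07] [-0.0, 0.0, -0.0]
```

>>> apply_moves --targets '[[[-0.95,-0.15,0.05],[0,0,-0.95],87],[[-0.95,-0.3,0.05],[0,0,-0.95],87],[[-0.95,-0.45,0.05],[0,0,-0.95],87],[[-0.95,-0.6,0.05],[0,0,0],87],[[-0.95,-0.6,0.05],[0,0,0],87]]'

```text
time_s: 1.15
tcp_pos: [0.5196, -0.2715, 0.2293]
eef_rot: [179.7, 0.2, -92.9]
contact_force: [0.3, -0.1, 0.8]
gripper_width: 0.0869
```

```bash
python3 plan.py 0.563 -0.209 0.22 -93.4
```

```text
t 1.15 p [ 0.5196 -0.2715  0.2293] rot [179.72   0.23 -92.85] F [ 0.3 -0.1  0.8] w 0.0869
[-0.95, -0.59, 0.14] [0.03, 0.03, 0.07]
[-0.67, -0.41, 0.09] [0.0, -0.0, -0.0]
```

>>> apply_moves --targets '[[[-0.9,-0.6,0.1],[0,0,0.05],87],[[-0.6,-0.4,0.1],[0,0,0],87],[[0,0,0],[0,0,0],87]]'

```text
time_s: 1.45
tcp_pos: [0.5663, -0.2065, 0.2202]
eef_rot: [179.7, 0.3, -93.0]
contact_force: [-0.9, -1.3, -0.3]
gripper_width: 0.087
```

Run:
```python
from plant import r
from h import *
s=r.get_state(); c=r.capture("wrist"); np.savez("wrist1.npz",**c,tcp_pos=s["tcp_pos"],eef_rot=s["eef_rot"]); cv2.imwrite("pics/wrist1.png",c["img"])
print(s["tcp_pos"],s["eef_rot"],s["qd"],s["joints"])
```

```text
[ 0.56633856 -0.20646007  0.22022341] [179.700266     0.26083734 -92.97887308] [-0.28653476 -0.52254151 -0.57958145  0.21804535 -0.63512819  0.7499854 ] [ -1.64569201  14.93806494 -10.33405258  -0.29536294 -65.02176127
  -1.20708785]
```

View pics/wrist1.png

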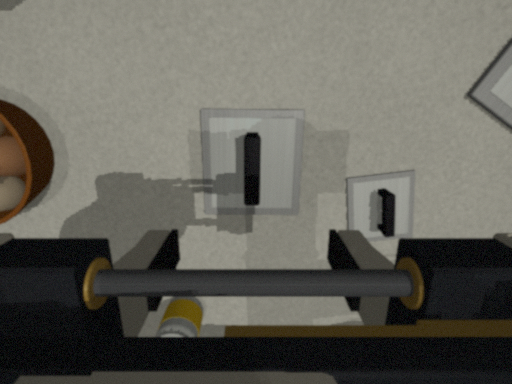

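The wrist view shows the middle lid whole: plate corners about (200,108), (304,110), (299,214) and (204,215), with the bar from (252,133) to (252,205). The small lid is at right (382,207) and the can at (183,315). Now I measure the bar precisely.

```bash
cat > lidm.py <<'E'
from h import *
np.set_printoptions(precision=4,suppress=True)
def cloud(c,T):
    vv,uu=np.mgrid[0:384,0:512]
    P=np.stack([(uu-c["cx"])/c["fx"],-(vv-c["cy"])/c["fy"],-np.ones(uu.shape)],-1)*c["z_map"][...,None]
    return P@T[:3,:3].T+T[:3,3]
E
python3 - <<'E'
from lidm import *
c=load("wrist1"); T=wristT(c,c); W=cloud(c,T)
t=load("top0");Tt=wcw(t)
z=W[...,2]
box=np.zeros(z.shape,bool); box[100:222,190:315]=1
for lo,hi in((0.003,0.06),(0.036,0.06)):
    m=((z>lo)&(z<hi)&box).astype(np.uint8); n,l,st,ce=cv2.connectedComponentsWithStats(m); i=1+np.argmax(st[1:,4])
    p=W[l==i]; print(lo,st[i],ce[i],cv2.minAreaRect(p[:,:2].astype(np.float32)),np.percentile(p[:,2],[2,50,98]))
# ray casts, colour
g=c["img"].max(2); m=((g<45)&box).astype(np.uint8); n,l,st,ce=cv2.connectedComponentsWithStats(m); i=1+np.argmax(st[1:,4]); print(st[i])
q=np.argwhere(l==i)[:,::-1]; P=np.array([onz(c,T,u,v,.046) for u,v in q])[:,:2].astype(np.float32); print("bar ray",cv2.minAreaRect(P))
# two view: near/far bar ends wrist (252,133)=?, top
def fit(quad,c,T,z): 
    return np.array([onz(c,T,u,v,z) for u,v in quad])
Q=fit([(200,108),(304,110),(299,214),(204,215)],c,T,0.007); print(Q,Q.mean(0))
Q=fit([(257,142),(304,145),(301,186),(254,184)],t,Tt,0.007); print("top",Q.mean(0))
# bar centre 2-view: top crop bar (197..318,147..182)/4+(215,120)
ub=(215+257/4,120+163/4); pw=P.mean(0)
o1,d1=ray(t,Tt,*ub); o2,d2=ray(c,T,*(q.mean(0))); print("tri",tri(o1,d1,o2,d2), "px",q.mean(0),ub)
E
```

```text
0.003 [  201   109   104   106 10447] [251.8191 160.6986] ((0.5672703385353088, -0.21177728474140167), (0.12961941957473755, 0.12022223323583603), 86.56501007080078) [0.0041 0.0058 0.0449]
0.036 [ 244  135   17   71 1156] [251.8261 169.8953] ((0.5672298669815063, -0.21221402287483215), (0.07702260464429855, 0.017595777288079262), 86.49971771240234) [0.0415 0.0441 0.0458]
[ 244  133   16   72 1048]
bar ray ((0.5678114891052246, -0.2149718999862671), (0.07811550796031952, 0.01585022546350956), 86.50209045410156)
[[ 0.6227 -0.2806  0.007 ]
 [ 0.5048 -0.2722  0.007 ]
 [ 0.5112 -0.1453  0.007 ]
 [ 0.6314 -0.1504  0.007 ]] [ 0.5675 -0.2121  0.007 ]
top [ 0.5619 -0.2089  0.007 ]
tri (array([ 0.5686, -0.2093,  0.0162]), np.float64(0.000820753281791205)) px [251.2424 168.437 ] (279.25, 160.75)
```

```bash
python3 plan.py 0.572 0.2415 0.27 -77
```

```text
t 1.5 p [ 0.5656 -0.2074  0.2204] rot [179.68   0.25 -93.  ] F [-0.7  0.8 -0.2] w 0.0872
[-0.95, 0.04, -0.1] [0.02, 0.02, -0.95]
[-0.95, -0.09, -0.1] [0.01, 0.01, -0.95]
[-0.95, -0.22, -0.11] [0.0, 0.01, -0.1]
[-0.95, -0.23, -0.11] [0.0, -0.0, -0.0]
[-0.95, -0.23, -0.11] [0.0, -0.0, -0.0]
[-0.95, -0.24, -0.11] [0.0, -0.0, -0.0]
[-0.95, -0.23, -0.11] [0.0, -0.0, -0.0]
[-0.95, -0.24, -0.11] [0.0, -0.0, -0.0]
[-0.95, -0.23, -0.11] [0.0, -0.0, -0.0]
[-0.95, -0.24, -0.11] [0.0, -0.0, -0.0]
[-0.95, -0.23, -0.1] [0.0, -0.0, -0.0]
[-0.5, -0.13, -0.06] [0.0, -0.0, -0.0]
```

>>> apply_moves --targets '[[[-0.95,0,-0.15],[0,0,-0.95],87],[[-0.95,-0.1,-0.15],[0,0,-0.95],87],[[-0.95,-0.2,-0.1],[0,0,-0.1],87],[[-0.95,-0.25,-0.1],[0,0,0],87],[[-0.95,-0.25,-0.1],[0,0,0],87]]'

```text
time_s: 2.0
tcp_pos: [0.5674, -0.0156, 0.2444]
eef_rot: [179.5, 0.3, -76.9]
contact_force: [0.9, -0.4, -0.9]
gripper_width: 0.0872
```

>>> apply_moves --targets '[[[-0.95,-0.25,-0.15],[0,0,0],87],[[-0.95,-0.25,-0.15],[0,0,0],87],[[-0.95,-0.25,-0.1],[0,0,0],87],[[-0.95,-0.25,-0.1],[0,0,0],87],[[-0.95,-0.25,-0.1],[0,0,0],87]]'

```text
time_s: 2.5
tcp_pos: [0.5718, 0.1828, 0.2715]
eef_rot: [179.6, 0.3, -77.2]
contact_force: [0.7, -0.1, 0.5]
gripper_width: 0.0872
```

```bash
python3 plan.py 0.572 0.2415 0.27 -77
```

```text
t 2.5 p [0.5718 0.1828 0.2715] rot [179.56   0.34 -77.21] F [ 0.7 -0.1  0.5] w 0.0872
[-0.95, -0.22, 0.03] [0.05, 0.04, -0.03]
[-0.48, -0.11, 0.01] [0.0, 0.0, 0.0]
```

>>> apply_moves --targets '[[[-0.9,-0.2,0],[0,0,0],87],[[-0.3,-0.1,0],[0,0,0],87],[[0,0,0],[0,0,0],87]]'

```text
time_s: 2.8
tcp_pos: [0.5731, 0.2355, 0.2722]
eef_rot: [179.6, 0.4, -77.1]
contact_force: [0.1, 0.3, 0.1]
gripper_width: 0.0873
```

Run:
```python
from plant import r
from h import *
s=r.get_state(); c=r.capture("wrist"); np.savez("wrist2.npz",**c,tcp_pos=s["tcp_pos"],eef_rot=s["eef_rot"]); cv2.imwrite("pics/wrist2.png",c["img"])
print(s["tcp_pos"],s["eef_rot"],s["qd"].round(1),s["joints"].round(1))
```

```text
[0.57306546 0.23554014 0.27217256] [179.59723317   0.35127856 -77.12737647] [-0.3 -0.4 -0.7 -0.2 -0.2  0.3] [ 40.1  14.6  -3.7  -0.5 -71.8 -27. ]
```

View pics/wrist2.png

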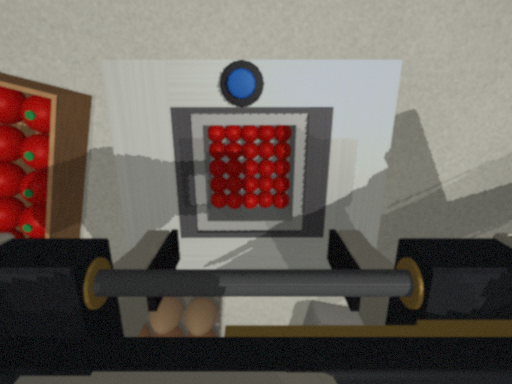

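The tub is fully visible. The button is at (241,83). The dark frame has corners about (171,107), (333,106), (324,236) and (180,239), and the light ledge/recess about (191,114), (308,112), (302,230) and (197,234). Next I fit the edges.

Run:
```python
from lidm import *
c=load("wrist2"); T=wristT(c,c); g=cv2.GaussianBlur(cv2.cvtColor(c["img"],cv2.COLOR_BGR2GRAY),(3,3),0).astype(float)
cv2.imwrite("pics/rec.png",cv2.resize(c["img"][50:245,95:405],None,fx=2.5,fy=2.5,interpolation=cv2.INTER_CUBIC))
def edge(axis,rng,lo,hi,sign):
    pts=[]
    for k in rng:
        line=g[k,lo:hi] if axis=='x' else g[lo:hi,k]
        d=np.diff(line)*sign; i=int(np.argmax(d))
        if d[i]<8: continue
        a=d[i-1] if i>0 else 0; b=d[i+1] if i+1<len(d) else 0
        s=(a*-1+b)/(a+d[i]+b+1e-9); e=lo+i+.5+s
        pts.append((e,k) if axis=='x' else (k,e))
    P=np.array([onz(c,T,u,v,0.09)[:2] for u,v in pts]); 
    for _ in range(4):
        cen=P.mean(0); _,_,V=np.linalg.svd(P-cen); res=(P-cen)@V[1]; P=P[np.abs(res-np.median(res))<max(2*res.std(),3e-4)] 
    d=V[0]; return P.mean(0),d,len(P),res.std()
E={}
E["recess far(L)"]=edge('x',range(135,215),182,202,1)
E["recess near(R)"]=edge('x',range(135,215),296,313,-1)
E["recess -y(T)"]=edge('y',range(210,295),108,119,1)
E["recess +y(B)"]=edge('y',range(210,290),224,236,-1)
E["frame far"]=edge('x',range(125,225),165,184,-1)
E["frame near"]=edge('x',range(125,225),318,338,1)
E["frame -y"]=edge('y',range(265,325),100,111,-1)
E["tub near"]=edge('x',range(75,120),390,408,-1)
E["tub -y"]=edge('y',range(290,380),50,68,1)
for k,(p,d,n,s) in E.items():
    a=np.degrees(np.arctan2(d[1],d[0]))%180; print(k,p,"ang",a.round(2) if a<45 else (a-90).round(2),n,s.round(5))
yaw=np.radians(np.mean([12.9])); 
import json
for yd in (12.5,13.0,13.5):
    y=np.radians(yd);ex=np.array([np.cos(y),np.sin(y)]);ey=np.array([-np.sin(y),np.cos(y)])
    print(yd,"rec x",E["recess near(R)"][0]@ex,E["recess far(L)"][0]@ex,"y",E["recess -y(T)"][0]@ey,E["recess +y(B)"][0]@ey,"tubnear",E["tub near"][0]@ex,"tub-y",E["tub -y"][0]@ey,"frame",E["frame near"][0]@ex,E["frame far"][0]@ex,E["frame -y"][0]@ey)
hsv=cv2.cvtColor(c["img"],cv2.COLOR_BGR2HSV); b=cv2.inRange(hsv,(100,150,60),(130,255,255)); b[:60]=0;b[110:]=0;b[:,:220]=0;b[:,265:]=0
v,u=np.nonzero(b); W=cloud(c,T); print("btn",u.mean(),v.mean(),onz(c,T,u.mean(),v.mean(),.105),np.median(W[b>0],0))
print("topz",np.median(W[70:90,330:380].reshape(-1,3),0)[2], np.median(W[150:200,312:320].reshape(-1,3),0)[2], "ledge",np.median(W[150:200,294:300].reshape(-1,3),0)[2],np.median(W[150:200,196:203].reshape(-1,3),0)[2])
# button height from two views (top camera and wrist)
t=load("top0");Tt=wcw(t); print(tri(*ray(t,Tt,132.85,140.23),*ray(c,T,u.mean(),v.mean())))
```

```text
recess far(L) [0.6369 0.2466] ang 13.0 66 0.00015
recess near(R) [0.5182 0.2229] ang 12.98 78 0.0003
recess -y(T) [0.5922 0.1716] ang 12.9 65 8e-05
recess +y(B) [0.5531 0.2982] ang 12.77 62 8e-05
frame far [0.6564 0.2534] ang 12.94 97 0.0002
frame near [0.4921 0.2165] ang 12.86 99 0.00021
frame -y [0.5471 0.1543] ang 12.94 60 2e-05
tub near [0.4456 0.1269] ang 13.53 20 0.00017
tub -y [0.5223 0.1025] ang 12.91 14 3e-05
12.5 rec x 0.5541964206263541 0.6752208955799246 y 0.03937375593055667 0.17143166162469947 tubnear 0.4625251490698572 tub-y -0.012983979716315265 frame 0.5273350736556797 0.6957046179724486 0.03223332186061287
13.0 rec x 0.5550952390519824 0.6760931913001167 y 0.03400263024490638 0.16614951881958778 tubnear 0.4627469112525806 tub-y -0.017626672487163948 frame 0.5282298824521567 0.6965973505960729 0.027279568573736715
13.5 rec x 0.5559517848260181 0.67691399990619 y 0.028628915127316374 0.16085472308534393 tubnear 0.46293343346641463 tub-y -0.02226802291865828 frame 0.52908446449796 0.6974370346344629 0.02232373784209652
btn 240.8050847457627 82.89689265536722 [0.6055 0.1447 0.105 ] [0.6052 0.1449 0.1103]
topz 0.08857764685061711 0.0880500836616824 ledge 0.08235555586615376 0.08234101296754281
(array([0.6036, 0.146 , 0.1128]), np.float64(0.00387006106256299))
```

View pics/rec.png

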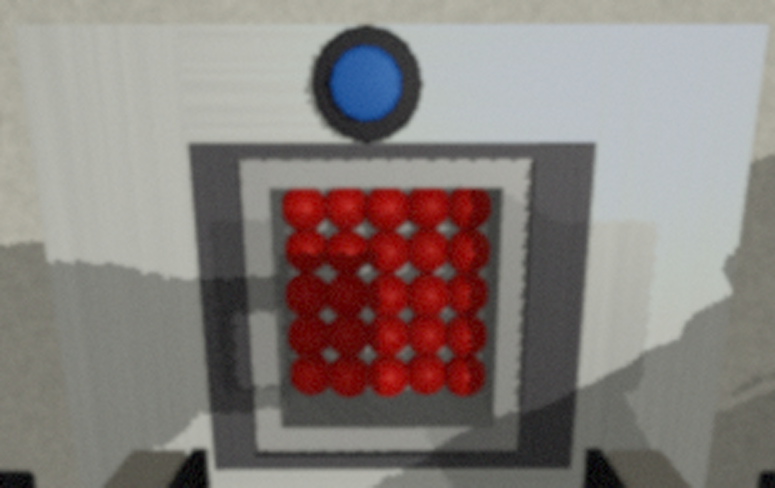

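The wrist view gives the recess centre at about (0.577, 0.2375), yaw 12.9°, roughly +3 mm from the tub's middle. The ledge is about 6 mm below the top. I return to the lid.

>>> apply_moves --targets '[[[0.95,0.25,0.1],[0,0,0],87],[[0.95,0.25,0.1],[0,0,0],87],[[0.95,0.25,0.1],[0,0,0],87],[[0.95,0.25,0.1],[0,0,0],87],[[0.95,0.25,0.1],[0,0,0],87]]'

```text
time_s: 3.35
tcp_pos: [0.5646, 0.0284, 0.2506]
eef_rot: [179.6, 0.3, -77.1]
contact_force: [1.0, -0.7, 0.5]
gripper_width: 0.0869
```

>>> apply_moves --targets '[[[0.95,0.2,0.1],[0,0,0.95],87],[[0.95,0.1,0.1],[0,0,0.95],87],[[0.95,0,0.1],[0,0,0],87],[[0.95,0,0.1],[0,0,0],87],[[0.9,0,0.1],[0,0,0],87]]'

```text
time_s: 3.85
tcp_pos: [0.552, -0.1773, 0.2308]
eef_rot: [179.6, 0.2, -93.5]
contact_force: [1.3, 1.3, -0.3]
gripper_width: 0.0873
```

```bash
python3 plan.py 0.5673 -0.212 0.08 -93.5
```

```text
t 3.85 p [ 0.552  -0.1773  0.2308] rot [ 1.7956e+02  1.7000e-01 -9.3480e+01] F [ 1.3  1.3 -0.3] w 0.0873
[0.22, -0.12, 0.95] [0.05, 0.02, 0.0]
[0.21, -0.11, 0.95] [0.0, 0.0, 0.0]
[0.21, -0.11, 0.95] [0.0, 0.0, 0.0]
[0.21, -0.1, 0.92] [0.0, 0.0, 0.0]
```

>>> apply_moves --targets '[[[0.3,-0.3,0.6],[0.05,0,0],87],[[0.3,-0.2,0.9],[0,0,0],87],[[0.1,0,0.9],[0,0,0],87],[[0,0,0.7],[0,0,0],87],[[0,0,0],[0,0,0],87]]'

```text
time_s: 4.35
tcp_pos: [0.5637, -0.2218, 0.1049]
eef_rot: [-179.9, 0.1, -94.4]
contact_force: [-1.2, 0.1, 0.3]
gripper_width: 0.087
```

```bash
python3 plan.py 0.5673 -0.212 0.035 -93.5
```

```text
t 4.35 p [ 0.5637 -0.2218  0.1049] rot [-1.7987e+02  1.1000e-01 -9.4430e+01] F [-1.2  0.1  0.3] w 0.087
[-0.14, -0.04, 0.95] [-0.02, 0.01, -0.12]
[-0.11, -0.03, 0.8] [0.0, 0.0, 0.0]
```

>>> apply_moves --targets '[[[-0.25,-0.1,0.6],[0,0,-0.1],87],[[0,0,0.6],[0,0,0],87],[[0,0,0.2],[0,0,0],87],[[0,0,0],[0,0,0],87]]'

```text
time_s: 4.75
tcp_pos: [0.5688, -0.2165, 0.0533]
eef_rot: [-179.6, 0.0, -93.8]
contact_force: [0.5, -0.2, -0.1]
gripper_width: 0.0867
```

```bash
python3 plan.py 0.5673 -0.212 0.035 -93.5
```

```text
t 4.75 p [ 0.5688 -0.2165  0.0533] rot [-179.6     0.    -93.79] F [ 0.5 -0.2 -0.1] w 0.0867
[-0.11, 0.05, 0.46] [-0.05, 0.0, -0.04]
```

>>> apply_moves --targets '[[[-0.1,0.05,0.3],[-0.05,0,-0.05],87],[[0,0,0.15],[0,0,0],87],[[0,0,0],[0,0,0],87]]'

```text
time_s: 5.05
tcp_pos: [0.5688, -0.213, 0.0381]
eef_rot: [-179.7, -0.0, -93.4]
contact_force: [-0.4, 0.5, -0.8]
gripper_width: 0.0873
```

```bash
python3 plan.py 0.5673 -0.212 0.035 -93.5
```

```text
t 5.05 p [ 0.5688 -0.213   0.0381] rot [-1.7973e+02 -3.0000e-02 -9.3360e+01] F [-0.4  0.5 -0.8] w 0.0873
[-0.02, 0.04, 0.08] [-0.03, -0.0, 0.02]
```

>>> apply_moves --targets '[[[0,0.05,0.05],[-0.05,0,0],15],[[0,0,0.02],[0,0,0],10],[[0,0,0],[0,0,0],10],[[0,0,0],[0,0,0],10],[[0,0,0],[0,0,0],10]]' --squeeze 35

```text
time_s: 5.55
tcp_pos: [0.5676, -0.2128, 0.0365]
eef_rot: [180.0, -0.0, -93.3]
contact_force: [-0.3, 1.1, 0.6]
gripper_width: 0.0528
```

>>> apply_moves --targets '[[[0,0,0],[0,0,0],10],[[0,0,0],[0,0,0],10],[[0,0,0],[0,0,0],10]]'

```text
time_s: 5.85
tcp_pos: [0.5677, -0.2128, 0.0366]
eef_rot: [180.0, -0.0, -93.3]
contact_force: [-0.1, 0.1, -0.0]
gripper_width: 0.0285
```

```bash
python3 plan.py 0.5673 -0.212 0.035 -93.5
```

```text
t 5.85 p [ 0.5677 -0.2128  0.0366] rot [ 1.7996e+02 -4.0000e-02 -9.3320e+01] F [-0.1  0.1 -0. ] w 0.0285
[-0.02, 0.01, 0.04] [0.0, -0.01, 0.02]
```

>>> apply_moves --targets '[[[0,0,0],[0,0,0],10],[[0,0,0],[0,0,0],10],[[0,0,0],[0,0,0],10]]'

```text
time_s: 6.15
tcp_pos: [0.5675, -0.2128, 0.0367]
eef_rot: [180.0, -0.0, -93.3]
contact_force: [-0.4, 0.2, 0.4]
gripper_width: 0.0178
```

>>> apply_moves --targets '[[[0,0,-0.3],[0,0,0],10],[[0,0,-0.7],[0,0,0],10],[[0,0,-0.9],[0,0,0],10],[[0,0,-0.9],[0,0,0],10],[[0,0,-0.9],[0,0,0],10]]'

```text
time_s: 6.65
tcp_pos: [0.5621, -0.2118, 0.1836]
eef_rot: [179.0, 0.1, -93.4]
contact_force: [0.8, 0.8, -3.7]
gripper_width: 0.018
```

```bash
python3 plan.py 0.491 0.2175 0.20 -77.1
```

```text
t 6.65 p [ 0.5621 -0.2118  0.1836] rot [ 1.7897e+02  8.0000e-02 -9.3440e+01] F [ 0.8  0.8 -3.7] w 0.018
[-0.95, 0.22, -0.03] [0.06, 0.01, -0.95]
[-0.95, 0.09, -0.03] [0.06, 0.02, -0.95]
[-0.95, -0.04, -0.04] [0.01, -0.0, -0.14]
[-0.95, -0.06, -0.04] [-0.0, -0.0, -0.0]
[-0.95, -0.06, -0.04] [-0.0, -0.0, -0.0]
[-0.95, -0.06, -0.04] [-0.0, -0.0, -0.0]
[-0.95, -0.06, -0.03] [-0.0, -0.0, -0.0]
[-0.95, -0.06, -0.04] [-0.0, -0.0, -0.0]
[-0.95, -0.06, -0.03] [-0.0, -0.0, -0.0]
[-0.95, -0.05, -0.04] [-0.0, -0.0, -0.0]
[-0.95, -0.06, -0.03] [-0.0, -0.0, -0.0]
[-0.38, -0.02, -0.02] [-0.0, -0.0, -0.0]
```

>>> apply_moves --targets '[[[-0.6,0.15,-0.2],[0.06,0,-0.9],10],[[-0.9,0.05,-0.1],[0.05,0,-0.9],10],[[-0.95,-0.05,-0.05],[0,0,-0.15],10],[[-0.95,-0.05,-0.05],[0,0,0],10],[[-0.95,-0.05,-0.05],[0,0,0],10]]'

```text
time_s: 7.15
tcp_pos: [0.5357, -0.0382, 0.2115]
eef_rot: [-179.5, 0.1, -77.6]
contact_force: [0.5, -0.4, -3.9]
gripper_width: 0.0178
```

>>> apply_moves --targets '[[[-0.95,-0.05,-0.05],[0,0,0],10],[[-0.95,-0.05,-0.05],[0,0,0],10],[[-0.95,-0.05,-0.05],[0,0,0],10],[[-0.95,-0.05,0],[0,0,0],10],[[-0.8,-0.05,0],[0,0,0],10]]'

```text
time_s: 7.65
tcp_pos: [0.5009, 0.1507, 0.2214]
eef_rot: [-179.5, 0.2, -77.6]
contact_force: [0.5, 0.1, -3.7]
gripper_width: 0.0177
```

```bash
python3 plan.py 0.491 0.2175 0.20 -77.1
```

```text
t 7.65 p [0.5009 0.1507 0.2214] rot [-179.47    0.19  -77.59] F [ 0.5  0.1 -3.7] w 0.0177
[-0.95, -0.06, 0.31] [-0.07, 0.02, -0.06]
[-0.73, -0.06, 0.23] [0.0, 0.0, -0.0]
```

>>> apply_moves --targets '[[[-0.8,-0.05,0.2],[-0.07,0.02,-0.06],10],[[-0.4,-0.05,0.4],[0,0,0],10],[[0,0,0.4],[0,0,0],10],[[0,0,0],[0,0,0],10]]'

```text
time_s: 8.05
tcp_pos: [0.4916, 0.2047, 0.1829]
eef_rot: [-180.0, 0.1, -76.8]
contact_force: [0.3, -0.1, -3.5]
gripper_width: 0.0179
```

```bash
python3 plan.py 0.491 0.217 0.135 -77.1
```

```text
t 8.05 p [0.4916 0.2047 0.1829] rot [-1.7997e+02  1.5000e-01 -7.6790e+01] F [ 0.3 -0.1 -3.5] w 0.0179
[-0.24, -0.04, 0.95] [-0.0, 0.02, 0.04]
[-0.06, -0.01, 0.25] [-0.0, -0.0, -0.0]
```

>>> apply_moves --targets '[[[-0.3,-0.05,0.5],[0,0.02,0.04],10],[[-0.1,0,0.4],[0,0,0],10],[[0,0,0.1],[0,0,0],10],[[0,0,0],[0,0,0],10]]'

```text
time_s: 8.45
tcp_pos: [0.4906, 0.2205, 0.1459]
eef_rot: [-179.8, 0.0, -77.1]
contact_force: [-0.8, 0.0, -3.1]
gripper_width: 0.0175
```

```bash
python3 plan.py 0.491 0.217 0.1266 -77.1
python3 - <<'E'
from plant import r
from h import *
s=r.get_state()
for n in("wrist","top","scene"):
    c=r.capture(n); np.savez(n+"3.npz",**c,tcp_pos=s["tcp_pos"],eef_rot=s["eef_rot"]); cv2.imwrite(f"pics/{n}3.png",c["img"])
a=cv2.imread("pics/wrist3.png"); b=cv2.imread("pics/scene3.png")[90:230,270:450]; b=cv2.resize(b,None,fx=1.6,fy=1.6)
cv2.imwrite("pics/m3.png",np.hstack([a,cv2.copyMakeBorder(b,0,384-b.shape[0],0,0,0)]))
E
```

```text
t 8.45 p [0.4906 0.2205 0.1459] rot [-179.84    0.    -77.14] F [-0.8  0.  -3.1] w 0.0175
[0.09, 0.01, 0.48] [-0.02, 0.0, -0.01]
```

View pics/m3.png

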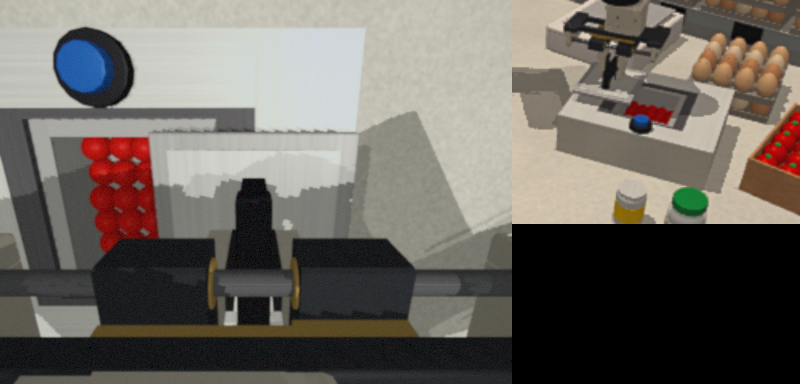

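The wrist view shows the lid hanging level, with its far edge at u≈150 over the opening and its near edge at u≈357 over the near strip. Its -y edge at v≈132 sits inside the frame. I lower it slowly.

>>> apply_moves --targets '[[[0.09,0,0.25],[-0.02,0,0],10],[[0,0,0.1],[0,0,0],10],[[0,0,0.05],[0,0,0],10],[[0,0,0],[0,0,0],10]]'

```text
time_s: 9.0
tcp_pos: [0.4928, 0.2167, 0.1309]
eef_rot: [-179.8, 0.1, -77.2]
contact_force: [0.1, -1.0, -4.6]
gripper_width: 0.0177
```

```bash
python3 plan.py 0.491 0.217 0.1266 -77.1
```

```text
t 9.0 p [0.4928 0.2167 0.1309] rot [-1.7979e+02  1.3000e-01 -7.7210e+01] F [ 0.1 -1.  -4.6] w 0.0177
[-0.02, 0.04, 0.11] [-0.03, 0.02, -0.01]
```

>>> apply_moves --targets '[[[0,0.06,0.04],[-0.03,0.02,0],10],[[0,0,0.03],[0,0,0],10],[[0,0,0.02],[0,0,0],10]]'

```text
time_s: 9.3
tcp_pos: [0.4904, 0.2162, 0.1272]
eef_rot: [180.0, -0.0, -77.2]
contact_force: [0.3, -0.9, -3.5]
gripper_width: 0.0176
```

>>> apply_moves --targets '[[[0,0,0.03],[0,0,0],10],[[0,0,0.02],[0,0,0],10]]'

```text
time_s: 9.5
tcp_pos: [0.4909, 0.2164, 0.1266]
eef_rot: [-180.0, -0.1, -77.1]
contact_force: [-3.5, -0.5, 5.2]
gripper_width: 0.0176
```

```bash
python3 plan.py 0.491 0.217 0.1266 -77.1
```

```text
t 9.5 p [0.4909 0.2164 0.1266] rot [-1.7997e+02 -6.0000e-02 -7.7150e+01] F [-3.5 -0.5  5.2] w 0.0176
```

Contact felt at the expected height (TCP z 0.1266). I start the slide, with light down force.

>>> apply_moves --targets '[[[0,-0.05,0],[0,0,0],10],[[0,-0.08,0],[0,0,0],10],[[0,-0.08,0.01],[0,0,0],10]]'

```text
time_s: 9.8
tcp_pos: [0.4995, 0.2187, 0.1266]
eef_rot: [-179.9, -0.0, -77.1]
contact_force: [-3.9, -0.2, 3.2]
gripper_width: 0.0178
```

```bash
python3 plan.py 0.577 0.2365 0.1266 -77.1|head -2
```

```text
t 9.8 p [0.4995 0.2187 0.1266] rot [-1.7993e+02 -3.0000e-02 -7.7120e+01] F [-3.9 -0.2  3.2] w 0.0178
[-0.0, -0.95, 0.0] [-0.01, -0.0, -0.0]
```

>>> apply_moves --targets '[[[0,-0.1,0.01],[0,0,0],10],[[0,-0.1,0.01],[0,0,0],10],[[0,-0.1,0.01],[0,0,0],10],[[0,-0.1,0.01],[0,0,0],10],[[0,-0.1,0.01],[0,0,0],10]]'

```text
time_s: 10.3
tcp_pos: [0.5215, 0.2237, 0.1266]
eef_rot: [-179.8, -0.0, -77.1]
contact_force: [-3.2, -0.5, 6.1]
gripper_width: 0.0178
```

>>> apply_moves --targets '[[[0,-0.1,0.01],[0,0,0],10],[[0,-0.1,0.01],[0,0,0],10],[[0,-0.1,0.01],[0,0,0],10],[[0,-0.1,0.01],[0,0,0],10],[[0,-0.1,0.01],[0,0,0],10]]'

```text
time_s: 10.8
tcp_pos: [0.5434, 0.2285, 0.1265]
eef_rot: [-179.8, -0.1, -77.0]
contact_force: [-4.3, -0.4, 5.7]
gripper_width: 0.0177
```

```bash
python3 plan.py 0.577 0.2365 0.1266 -77.1|head -3
```

```text
t 10.8 p [0.5434 0.2285 0.1265] rot [-1.7979e+02 -7.0000e-02 -7.7040e+01] F [-4.3 -0.4  5.7] w 0.0177
[-0.01, -0.86, 0.0] [-0.03, -0.01, 0.01]
```

>>> apply_moves --targets '[[[0,-0.1,0.01],[-0.02,0,0],10],[[0,-0.1,0.01],[0,0,0],10],[[0,-0.1,0.01],[0,0,0],10],[[0,-0.08,0.01],[0,0,0],10],[[0,0,0.01],[0,0,0],10]]'

```text
time_s: 11.3
tcp_pos: [0.5605, 0.232, 0.1261]
eef_rot: [-179.9, -0.1, -77.0]
contact_force: [-3.8, 0.1, 7.1]
gripper_width: 0.0178
```

```bash
python3 plan.py 0.577 0.2365 0.1266 -77.1|head -3;  python3 - <<'E'
from plant import r
from h import *
s=r.get_state()
c=r.capture("wrist"); np.savez("wrist4.npz",**c,tcp_pos=s["tcp_pos"],eef_rot=s["eef_rot"]); cv2.imwrite("pics/wrist4.png",cv2.resize(c["img"][20:260,90:410],None,fx=2.5,fy=2.5,interpolation=cv2.INTER_CUBIC))
E
```

```text
t 11.3 p [0.5605 0.232  0.1261] rot [-1.7995e+02 -1.2000e-01 -7.7030e+01] F [-3.8  0.1  7.1] w 0.0178
[-0.02, -0.43, -0.01] [-0.01, -0.01, 0.01]
```

View pics/wrist4.png

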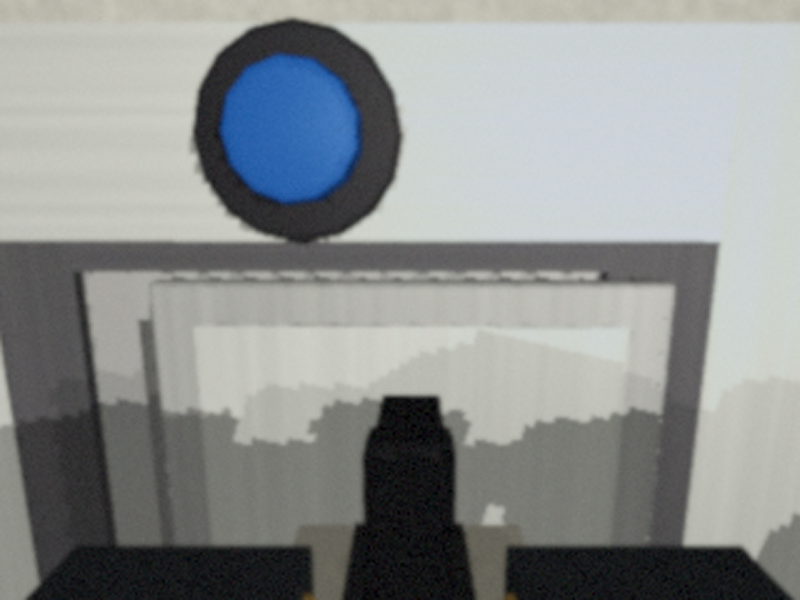

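The lid's -y edge is at crop v≈284, just inside the recess's -y edge at v≈272. The recess's far edge is at u≈78 and the lid's far edge at u≈152. I compute the gaps.

Run:
```python
from lidm import *
c=load("wrist4");T=wristT(c,c);y=np.radians(12.92);ex=np.array([np.cos(y),np.sin(y)]);ey=np.array([-np.sin(y),np.cos(y)])
def f(n,u,v,z):
    p=onz(c,T,90+u/2.5,20+v/2.5,z)[:2]; print(n,(p@ex).round(4),(p@ey).round(4))
f("rec far -y corner (top edge)",78,271,.09)
f("rec -y edge",350,271,.09);f("rec -y edge",580,272,.09)
f("rec near -y corner",606,274,.09)
f("lid far -y corner",152,282,.097);f("lid near -y",676,284,.097);f("lid -y mid",400,283,.097)
f("frame near -y",718,243,.09)
p=c["tcp_pos"][:2];print("tcp",p@ex,p@ey)
```

```text
rec far -y corner (top edge) 0.6751 0.035
rec -y edge 0.6122 0.0349
rec -y edge 0.5591 0.0351
rec near -y corner 0.5531 0.0356
lid far -y corner 0.6559 0.0368
lid near -y 0.5391 0.0371
lid -y mid 0.6006 0.0369
frame near -y 0.528 0.0286
tcp 0.5981500610033855 0.10083349484564814
```

The lid has about 16.6 mm to go, with a drop window of 14–19 mm. Lateral clearance is about 2 of 3 mm on the -y side, so I nudge +0.5 mm. The rest is slow.

>>> apply_moves --targets '[[[-0.01,-0.08,0.01],[0,0,0],10],[[-0.01,-0.08,0.01],[0,0,0],10],[[0,-0.06,0.01],[0,0,0],10],[[0,-0.04,0.01],[0,0,0],10]]'

```text
time_s: 11.75
tcp_pos: [0.5712, 0.2348, 0.1259]
eef_rot: [-180.0, -0.2, -77.0]
contact_force: [-3.4, -0.9, 7.1]
gripper_width: 0.0179
```

```bash
cat > st.py <<'E'
from plant import r
import numpy as np
s=r.get_state();p=s["tcp_pos"];y=np.radians(12.92)
print(round(s["time_s"],2),"x_t",round((p[0]*np.cos(y)+p[1]*np.sin(y))*1e3,1),"y_t",round((-p[0]*np.sin(y)+p[1]*np.cos(y))*1e3,1),"z",round(p[2]*1e3,1),"rot",s["eef_rot"].round(2),"F",s["contact_force"].round(1),"M",s["moment"].round(2))
E
python3 st.py
```

```text
11.75 x_t 609.3 y_t 101.2 z 125.9 rot [-1.7999e+02 -1.7000e-01 -7.7020e+01] F [-3.4 -0.9  7.1] M [-0.32  2.03  0.03]
```

>>> apply_moves --targets '[[[0,-0.03,0.01],[0,0,0],10],[[0,-0.03,0.01],[0,0,0],10],[[0,-0.03,0.015],[0,0,0],10]]'

```text
time_s: 12.05
tcp_pos: [0.5755, 0.2356, 0.1248]
eef_rot: [180.0, -0.2, -77.0]
contact_force: [0.6, 0.2, -3.7]
gripper_width: 0.0175
```

```bash
python3 st.py
```

```text
12.05 x_t 613.6 y_t 101.0 z 124.8 rot [179.98  -0.18 -77.03] F [ 0.6  0.2 -3.7] M [0.08 0.03 0.01]
```

The support vanished at x_t≈613, so the lid is over the recess and dropping. I ease it down.

>>> apply_moves --targets '[[[0,-0.01,0.04],[0,0,0],10],[[0,-0.01,0.04],[0,0,0],10],[[0,0,0.03],[0,0,0],10]]'

```text
time_s: 12.35
tcp_pos: [0.5772, 0.2359, 0.1206]
eef_rot: [-180.0, -0.2, -77.0]
contact_force: [-6.9, -1.4, 19.2]
gripper_width: 0.0178
```

```bash
python3 st.py
```

```text
12.35 x_t 615.3 y_t 100.9 z 120.6 rot [-179.99   -0.21  -77.01] F [-6.9 -1.4 19.2] M [-0.42  2.91 -0.01]
```

Home height is reached (z 120.6, 6 mm below the sliding height). The force is fairly high, so I relax it at once.

>>> apply_moves --targets '[[[0,0,-0.01],[0,0,0],10],[[0,0,0],[0,0,0],10]]'

```text
time_s: 12.55
tcp_pos: [0.5774, 0.236, 0.1207]
eef_rot: [-180.0, -0.2, -77.0]
contact_force: [0.5, -0.7, -1.9]
gripper_width: 0.0176
```

```bash
python3 st.py
```

```text
12.55 x_t 615.5 y_t 101.0 z 120.7 rot [-179.97   -0.2   -77.01] F [ 0.5 -0.7 -1.9] M [-0.05  0.09 -0.01]
```

Now it rests lightly. I open and look.

>>> apply_moves --targets '[[[0,0,0],[0,0,0],40],[[0,0,0],[0,0,0],50],[[0,0,0],[0,0,0],50],[[0,0,0],[0,0,0],50]]'

```text
time_s: 12.95
tcp_pos: [0.5782, 0.2364, 0.1207]
eef_rot: [-179.9, -0.2, -77.0]
contact_force: [-0.2, 0.2, -0.8]
gripper_width: 0.0443
```

>>> apply_moves --targets '[[[0,0,-0.3],[0,0,0],50],[[0,0,-0.8],[0,0,0],50],[[0,0,-0.9],[0,0,0],50],[[0,0,-0.9],[0,0,0],50],[[0,0,-0.3],[0,0,0],50]]'

```text
time_s: 13.45
tcp_pos: [0.5773, 0.2359, 0.2543]
eef_rot: [179.9, -0.3, -77.0]
contact_force: [0.7, -0.6, 0.6]
gripper_width: 0.0499
```

```bash
python3 st.py;  python3 - <<'E'
from plant import r
from lidm import *
s=r.get_state()
c=r.capture("wrist"); np.savez("wrist5.npz",**c,tcp_pos=s["tcp_pos"],eef_rot=s["eef_rot"]); cv2.imwrite("pics/wrist5.png",cv2.resize(c["img"][20:260,90:410],None,fx=2.5,fy=2.5,interpolation=cv2.INTER_CUBIC))
t=r.capture("scene"); cv2.imwrite("pics/scene5.png",cv2.resize(t["img"][90:240,260:450],None,fx=4,fy=4))
E
```

```text
13.45 x_t 615.4 y_t 100.8 z 254.3 rot [179.92  -0.34 -76.98] F [ 0.7 -0.6  0.6] M [0.05 0.04 0.04]
```

View pics/wrist5.png

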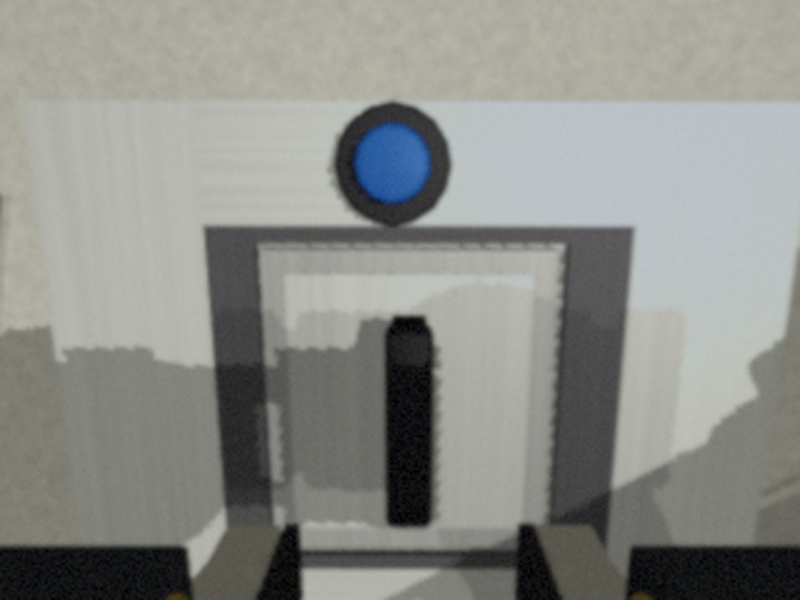

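View pics/scene5.png

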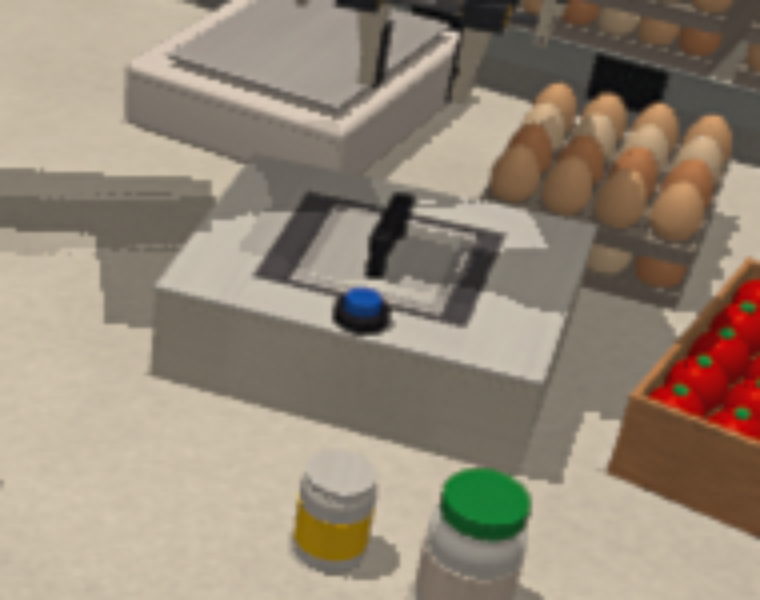

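```bash
python3 - <<'E'
from lidm import *
c=load("wrist5");T=wristT(c,c);W=cloud(c,T)
def z(n,u,v):
    a,b=int(90+u/2.5),int(20+v/2.5); print(n,np.median(W[b-2:b+3,a-2:a+3,2]).round(4))
for n,u,v in(("lid far-y",300,290),("lid near-y",515,290),("lid far+y",310,500),("lid near+y",515,500),("frame far",235,350),("frame near",590,350),("strip",680,280),("handle",410,420),("handle2",410,345)): z(n,u,v)
hsv=cv2.cvtColor(c["img"],cv2.COLOR_BGR2HSV); b=cv2.inRange(hsv,(100,150,60),(130,255,255)); b[:50]=0;b[110:]=0;b[:,:220]=0;b[:,275:]=0
v,u=np.nonzero(b);print(u.mean(),v.mean(),np.median(W[b>0],0),onz(c,T,u.mean(),v.mean(),.11))
E
python3 plan.py 0.6055 0.1447 0.145 -77
```

```text
lid far-y 0.09
lid near-y 0.0896
lid far+y 0.0895
lid near+y 0.0896
frame far 0.0881
frame near 0.088
strip 0.0884
handle 0.1284
handle2 0.1283
246.25445292620864 84.84860050890585 [0.6051 0.1449 0.1103] [0.6051 0.1448 0.11  ]
t 13.55 p [0.5769 0.2359 0.2527] rot [179.87  -0.31 -77.  ] F [ 1.  -0.3 -0.4] w 0.0498
[0.79, -0.06, 0.9] [0.02, -0.04, -0.0]
[0.79, -0.06, 0.9] [-0.0, 0.0, -0.0]
[0.8, -0.07, 0.9] [-0.0, 0.0, -0.0]
```

The lid is flat. All four corners stand at 0.0895–0.090 with the frame at 0.088, which matches the expected 1 mm proud when home. Now the button at (0.605, 0.145), top about 0.110.

>>> apply_moves --targets '[[[0.8,-0.05,0.3],[0,-0.04,0],0],[[0.8,-0.05,0.4],[0,0,0],0],[[0.7,-0.1,0.5],[0,0,0],0],[[0,0,0.5],[0,0,0],0],[[0,0,0],[0,0,0],0]]' --squeeze 20

```text
time_s: 14.05
tcp_pos: [0.6044, 0.1452, 0.1817]
eef_rot: [179.8, 0.1, -76.9]
contact_force: [0.2, -0.4, -0.7]
gripper_width: 0.0158
```

```bash
python3 plan.py 0.6053 0.1447 0.132 -77
```

```text
t 14.05 p [0.6044 0.1452 0.1817] rot [ 1.7979e+02  1.0000e-01 -7.6930e+01] F [ 0.2 -0.4 -0.7] w 0.0158
[0.02, -0.02, 0.95] [0.03, 0.01, 0.01]
[-0.0, -0.0, 0.29] [-0.0, 0.0, -0.0]
```

>>> apply_moves --targets '[[[0,0,0.3],[0.03,0,0],0],[[0,0,0.4],[0,0,0],0],[[0,0,0.3],[0,0,0],0],[[0,0,0.15],[0,0,0],0],[[0,0,0],[0,0,0],0]]'

```text
time_s: 14.55
tcp_pos: [0.6045, 0.1462, 0.1358]
eef_rot: [-180.0, 0.0, -76.8]
contact_force: [0.1, -1.1, 0.1]
gripper_width: 0.0005
```

```bash
python3 plan.py 0.6053 0.1447 0.1215 -77
```

```text
t 14.55 p [0.6045 0.1462 0.1358] rot [-1.7997e+02  4.0000e-02 -7.6840e+01] F [ 0.1 -1.1  0.1] w 0.0005
[0.04, -0.01, 0.36] [-0.0, 0.01, 0.02]
```

>>> apply_moves --targets '[[[0.04,0,0.15],[0,0,0],0],[[0,0,0.08],[0,0,0],0],[[0,0,0.04],[0,0,0],0]]'

```text
time_s: 14.85
tcp_pos: [0.6057, 0.1451, 0.1263]
eef_rot: [-179.8, 0.0, -76.8]
contact_force: [-1.6, -0.8, 3.8]
gripper_width: 0.0005
```

```bash
python3 st.py
```

```text
14.85 x_t 622.8 y_t 6.0 z 126.3 rot [-1.7985e+02  4.0000e-02 -7.6790e+01] F [-1.6 -0.8  3.8] M [0.01 0.82 0.02]
```

>>> apply_moves --targets '[[[0,0,0.06],[0,0,0],0],[[0,0,0.06],[0,0,0],0]]'

```text
time_s: 15.05
tcp_pos: [0.6058, 0.1451, 0.123]
eef_rot: [-179.8, 0.0, -76.8]
contact_force: [-9.9, 0.2, 22.9]
gripper_width: 0.0002
```

```bash
python3 st.py
```

```text
15.05 x_t 622.9 y_t 6.0 z 123.0 rot [-1.798e+02  3.000e-02 -7.676e+01] F [-9.9  0.2 22.9] M [0.1  4.02 0.01]
```

The force jumps to 23 N at z 0.123, so the button has reached its stop. I hold briefly, then release upward.

>>> apply_moves --targets '[[[0,0,0.02],[0,0,0],0]]'

```text
time_s: 15.15
tcp_pos: [0.6057, 0.1451, 0.1233]
eef_rot: [-179.8, 0.0, -76.7]
contact_force: [-4.3, -0.5, 8.7]
gripper_width: 0.0005
```

```bash
python3 st.py
```

```text
15.15 x_t 622.8 y_t 6.0 z 123.3 rot [-1.7977e+02  3.0000e-02 -7.6740e+01] F [-4.3 -0.5  8.7] M [0.02 2.01 0.02]
```

>>> apply_moves --targets '[[[0,0,-0.2],[0,0,0],0],[[0,0,-0.6],[0,0,0],0],[[0,0,-0.9],[0,0,0],0],[[0,0,-0.9],[0,0,0],0],[[0,0,-0.6],[0,0,0],0]]'

```text
time_s: 15.65
tcp_pos: [0.6041, 0.1444, 0.2527]
eef_rot: [179.9, -0.0, -76.8]
contact_force: [0.4, -0.0, -0.2]
gripper_width: 0.0006
```

```bash
python3 st.py;  python3 - <<'E'
from plant import r
from lidm import *
s=r.get_state()
c=r.capture("wrist"); T=wristT(c,s); np.savez("wrist6.npz",**c,tcp_pos=s["tcp_pos"],eef_rot=s["eef_rot"])
sc=r.capture("scene"); tp=r.capture("top"); W=cloud(c,T)
hsv=cv2.cvtColor(c["img"],cv2.COLOR_BGR2HSV); b=cv2.inRange(hsv,(100,150,60),(130,255,255)); 
n,l,st,ce=cv2.connectedComponentsWithStats(b); 
for i in range(1,n):
    if st[i,4]>150: print(st[i],np.median(W[l==i],0))
cv2.imwrite("pics/wrist6.png",c["img"]); cv2.imwrite("pics/scene6.png",np.vstack([sc["img"][:,60:],tp["img"][:,60:]]) [:600] if 0 else np.hstack([cv2.resize(sc["img"][60:260,90:450],None,fx=1.1,fy=1.1),cv2.resize(tp["img"][40:240,20:380],None,fx=1.1,fy=1.1)]))
E
```

```text
15.65 x_t 621.1 y_t 5.7 z 252.7 rot [ 1.7993e+02 -3.0000e-02 -7.6770e+01] F [ 0.4 -0.  -0.2] M [ 0.07  0.04 -0.  ]
[239 172  28  29 620] [0.605  0.1442 0.1101]
```

View pics/wrist6.png

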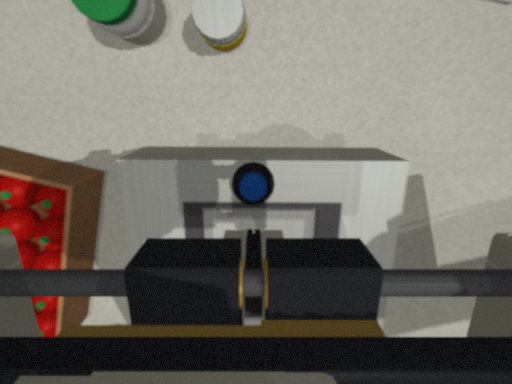

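View pics/scene6.png

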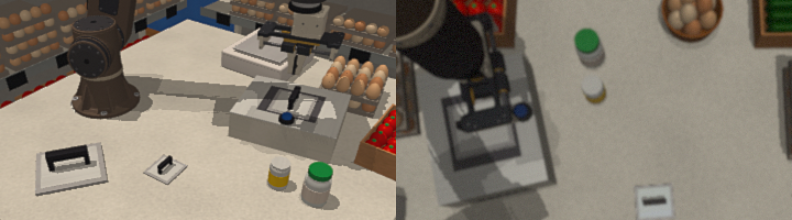

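The button is back up (0.1101) and the lid, can and jar are in place. I check that the finger stop was not the dark collar instead of the button's full travel.

Run:
```python
from lidm import *
for n,u0,v0 in (("wrist5",246,85),("wrist4",206,71),("wrist6",253,187)):
    c=load(n);T=wristT(c,c);W=cloud(c,T)
    w=W[v0-36:v0+36,u0-46:u0+46].reshape(-1,3); g=c["img"][v0-36:v0+36,u0-46:u0+46].reshape(-1,3)
    hsv=cv2.cvtColor(g[None],cv2.COLOR_BGR2HSV)[0]; blue=(hsv[:,0]>100)&(hsv[:,0]<130)&(hsv[:,1]>150)&(hsv[:,2]>60)
    bc=np.median(w[blue],0); rr=np.hypot(*(w[:,:2]-bc[:2]).T)
    print(n,"blue",bc,"max r",np.percentile(rr[blue],98),[ (a,np.median(w[(rr>a/1e3)&(rr<(a+2)/1e3),2]).round(4)) for a in range(0,26,2)])
```

```text
wrist5 blue [0.6051 0.1449 0.1103] max r 0.01427644287466725 [(0, np.float64(0.1107)), (2, np.float64(0.1105)), (4, np.float64(0.1104)), (6, np.float64(0.1105)), (8, np.float64(0.1104)), (10, np.float64(0.1104)), (12, np.float64(0.1094)), (14, np.float64(0.1006)), (16, np.float64(0.1005)), (18, np.float64(0.1005)), (20, np.float64(0.0999)), (22, np.float64(0.0885)), (24, np.float64(0.0885))]
wrist4 blue [0.6047 0.145  0.1103] max r 0.015297095313616706 [(0, np.float64(0.1104)), (2, np.float64(0.1105)), (4, np.float64(0.1105)), (6, np.float64(0.1105)), (8, np.float64(0.1105)), (10, np.float64(0.1103)), (12, np.float64(0.1092)), (14, np.float64(0.1005)), (16, np.float64(0.1004)), (18, np.float64(0.1005)), (20, np.float64(0.0999)), (22, np.float64(0.0886)), (24, np.float64(0.0885))]
wrist6 blue [0.6051 0.1442 0.1101] max r 0.016372253875567094 [(0, np.float64(0.1105)), (2, np.float64(0.1107)), (4, np.float64(0.1104)), (6, np.float64(0.1104)), (8, np.float64(0.1103)), (10, np.float64(0.1102)), (12, np.float64(0.1085)), (14, np.float64(0.1003)), (16, np.float64(0.1004)), (18, np.float64(0.1004)), (20, np.float64(0.099)), (22, np.float64(0.0851)), (24, np.float64(0.0878))]
```

The collar is 10 mm below the button's face, more than the 6 mm travel, so the stop I felt was the button's own full depth. I hand in the job.

```bash
python3 -c "
from plant import r
print(r.close_job())"
```

```text
the job is handed in; nothing more can be done
None
```

I handed the job in at about 16 s, with the lid home in its recess and the chill button pressed and back up.

- **Lid:** I gripped the middle-sized lid (measured about 130 × 120 mm) by its handle and laid it on the near strip. I slid it away under light down force, about 7–11 N, until its support gave way at about 88 mm of travel. I then eased it down exactly 6 mm. After release, its four corners were within 0.5 mm of each other and about 1.5 mm above the frame, which fits a lid that is fully home (1 mm expected).
- **Button:** I pressed it until the force jumped to 23 N at its stop, then let go. Afterwards its face was back at 0.110 m. The collar is 10 mm below the face, so the fingers did not stop on it.
- **Counter:** The can and jar looked unmoved in the last pictures. The price card and the other goods at that end were not in the last crops, but the arm did not go near them after the start.

**Close or disagreeing:**
- **Seating force:** It briefly reached about 19 N at the wrist, or about 23 N including the lid's weight. That is near the 25 N limit, and I read the force only at the end of each move, so a higher peak between readings is possible.
- **Camera offset:** The top camera disagreed with the wrist camera by about 5 mm, so I used the wrist camera throughout.
- **Handle height:** The two-view estimate using the top camera was wrong (16 mm). I used the wrist and top depth readings instead (about 45 mm), and the contact heights agreed with them.

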